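# Put two spice jars away in their nests on the ramp

### The job

Put the white square jar and the blue eight-sided jar away on the sloping bamboo spice ramp, each in the nest cut to its shape, fully home and with its cap up the slope. They are ceramic, so set them down, do not drop them, and leave the tin, the mills and the other things on the counter where they are.

Things in the scene. Friction and masses are not known exactly. Their poses are not given: they have to be found in the camera images.
- square_jar: White ceramic spice jar of square section, lying on its side, about 0.2 kg: straight body 88 mm long, 44 mm across the flats, then a round dark wooden cap 34 mm across; 106 mm over all. Origin on its long axis, 44 mm from the base (near its centre of mass, a good place to grip), 22 mm above the counter at the start. x runs along the axis from base to cap; at the start y is level, z up.
- square_jar_base (a point): centre of the white square jar's base
- square_jar_cap (a point): centre of the end of its cap
- eight_jar: Blue ceramic spice jar of eight-sided section, lying on its side, about 0.2 kg: straight body 74 mm long, 54 mm across the flats, then a round brass cap 44 mm across; 94 mm over all. Origin on its long axis, 44 mm from the base (near its centre of mass, a good place to grip), 27 mm above the counter at the start. x runs along the axis from base to cap; at the start y is level, z up.
- eight_jar_base (a point): centre of the blue eight-sided jar's base
- eight_jar_cap (a point): centre of the end of its cap
- ramp: Fixed bamboo spice ramp, 332 mm wide, of three modules 104 mm wide, side by side in any order. Origin on the counter under its middle; x is level, towards the high side, z up. The top slopes 25 degrees, rising along (0.906, 0, 0.423), outward normal (-0.423, 0, 0.906), 66 mm above the origin, 36 to 96 mm above the counter.
- square_nest: Bamboo block with a grey-lined square pocket 18 mm deep, 51 mm wide, 96 mm long, and a recess 43 mm wide above it for the cap. A fixed module of the ramp: origin on the counter under its middle, axes and slope as the ramp's. A seated jar's axis runs up the slope on the module's mid-line, its origin at (-14.4, 0, 63.7) mm in this frame.
- square_nest_base (a point): where the centre of the square jar's base lies when home: (-54.3, 0, 45.1) mm in the nest's frame. A finger groove 50 mm long up the slope, 22 mm deep, crosses all three modules under a seated jar's origin, so that fingers can go down on both sides of it.
- square_nest_cap (a point): where the end of its cap lies when home: (41.8, 0, 89.9) mm
- eight_nest: Bamboo block with a grey-lined trough 18 mm deep, flat floor, 45 degree flanks, 61 mm wide at the top, 82 mm long, and a recess 53 mm wide above it for the cap. A fixed module of the ramp: origin on the counter under its middle, axes and slope as the ramp's. A seated jar's axis runs up the slope on the module's mid-line, its origin at (-16.5, 0, 68.2) mm in this frame.
- eight_nest_base (a point): where the centre of the eight-sided jar's base lies when home: (-56.4, 0, 49.6) mm in the nest's frame; the same finger groove serves it
- eight_nest_cap (a point): where the end of its cap lies when home: (28.8, 0, 89.4) mm
- tin: Bystander: red rectangular spice tin with a cream band, 58 x 34 x 92 mm, lying in its own nest, the third module of the ramp; it stands at most 17 mm proud of the slope. Origin at its middle, 44 mm from its base.
- pepper_mill: Bystander: dark wooden mill, 54 mm across, 190 mm tall, standing; origin under its base
- salt_mill: Bystander: pale wooden mill, 54 mm across, 190 mm tall, standing; origin under its base
- mug: Bystander: white mug, 82 mm across, 92 mm tall, handle on its +y side; origin under its base
- ramekin: Bystander: small white bowl, 76 mm across, 42 mm tall; origin under its base
- spoon: Bystander: wooden spoon, 200 mm long, lying flat; origin under its middle
- timer: Bystander: round kitchen timer, 60 mm across, 56 mm tall; origin under its base
Mind the look-alikes: they are no part of the job. There is more than one size of the eight_jar; the one meant has the size given above.

How it is judged:
By the outcome, as a careful person would: the job done as asked, in the order asked, and still so for the second after the job is handed in, with the robot touching nothing.
It also fails if it takes over 61 s, if anything falls off the work surface, if the arm or the gripper's body presses on something with over 40 N, if the wrist force passes 120 N, or if a joint passes its speed limit or range.

### The arm

A 6-joint arm with a two-finger parallel gripper is mounted at the origin on the work surface. World frame = base frame: x ahead of the robot, y to its left, z up, the work surface at z = 0. Lengths are in m, angles in rad, forces in N, time in s.
With the tool pointing down it reaches from about 0.3 to 0.775 m from the base axis. Payload 14.6 kg.
Tool frame: the origin (TCP) lies between the finger pads; the fingertips stand 22 mm ahead of it and the grasp point (between the pads) lies 3 mm ahead of it (ctrl.tip_reach is the distance from the TCP to the fingertips, in m); z points along the fingers, y is the direction in which the jaws open and shut (so a half turn about z gives the same grasp; the last joint's range is limited). The gripper opens to 94 mm and grips with 3 to 60 N. Pads are 16 mm wide; open, the fingers measure 119 mm over their backs; the gripper's body (75 mm by 177 mm) begins 78 mm behind the grasp point.
Start: joints at [-1.276, 0.3, 1.521, -0, 1.321, -0.067], TCP at [0.195, -0.514, 0.227] pointing down, gripper open.
Joint ranges: [-3.03, 3.03], [-0.79, 2.21], [0.23, 2.52], [-1.04, 4.18], [0, 3.07], [-2.55, 2.55]. Speed limits (rad/s): [2.22, 2.22, 2.57, 3.14, 3.14, 3.14].

### API

Orientations are given as [roll, pitch, yaw] about the fixed x, y, z axes, in that order (R = Rz(yaw) Ry(pitch) Rx(roll)).
In Python, from station import ctrl gives the robot as it stands. The module is installed in compiled form; this text tells all that it offers.
- The arm moves only by the shell command python3 -m creep 'ROWS' [OPENING] [FORCE]. ROWS is a JSON object of lists of equal length, an entry for each row: "xyz": the shift along the tool's x, y, z in mm, a list of three; "spin": the turn about the tool's z in rad. In form: {"xyz": [[tx, ty, tz], ...], "spin": [spin, ...]}. A call has 1 to 5 rows; each row shifts and turns the commanded pose from where the row before left it, along the tool's axes as they then stand; what a row does not reach is not made up. A row lasts 1/8 s, in which the tool goes at most 62.5 mm and 10.7 degrees, less where a joint would pass 70% of its speed; a pose out of reach is approached as far as the arm can. A call with a gripper value outside its range is refused whole. OPENING is the finger opening in mm, from 0 to 94, set as the call begins (- or left out, the last holds). The fingers move at their own pace and stop on an object; FORCE is the grip in N (left out, the last holds). Time passes only in rows, so rows that do not move let the fingers close. It gives the time, the measured TCP pose, the force and the opening at its end, in the units of the state.
- ctrl.get_obs(): the state, without advancing time (a new reading comes with each control period).
- ctrl.camera(name): name is "side" or "top" or "wrist"; returns the picture (480x640x3 uint8, red, green, blue); there is no depth.
- ctrl.camera_model(name): a dict with "fx", "fy", "cx", "cy" (pixels), "R" (3x3) and "t" (3): a world point X has camera coordinates R X + t. Camera axes: x right, y down, z forward; pixel columns grow to the right and rows downward; lengths in m; the calibration is good to about 2 mm. A picture is of the moment at which its call begins: read the wrist's pose just before it. camera_model takes no time and is no camera call; for the wrist camera it gives the pose at the moment of the call.
- ctrl.hand_in(): hands the job in, once; it reports no verdict.
The state is a dict: "time_s": time; "qpos": joint angles; "joint_vel": joint speeds; "tau": joint torques, N m; "ee_pos": TCP position; "eef_rot": TCP orientation; "force": force on the tool from outside, world axes, zero at the start; "moment": the same for the moment, N m; "grip_width": finger opening in m.
Only numpy, scipy, OpenCV 4.12 (cv2) and the standard library are available. Lean on these libraries where they do the work, as an engineer would, in place of code of your own. Each camera call takes 0.05 s, during which the arm holds its last target.

## Working session

There is one attempt and no reset: what is moved stays moved. The work goes in short steps, Python scripts to look and compute and a shell command to move; the robot and the scene stay as the last step left them, time stands still between calls to the robot, and variables do not carry over. Pictures are saved under pics/ and viewed, and the job is handed in when it is done.

```bash
mkdir -p pics; ls
python3 - <<'E'
from station import ctrl
import cv2,json
o=ctrl.get_obs();print(o)
for n in("top","side"):
    cv2.imwrite(f"pics/{n}0.png",ctrl.camera(n)[:,:,::-1]);m=ctrl.camera_model(n);print(n,m)
cv2.imwrite("pics/wrist0.png",ctrl.camera("wrist")[:,:,::-1]);print(ctrl.camera_model("wrist"),ctrl.tip_reach)
E
```

```text
pics
{'time_s': 0.0, 'qpos': array([-1.27559193e+00,  3.00461080e-01,  1.52159366e+00,  2.97634769e-05,
        1.32069675e+00, -6.66275943e-02]), 'joint_vel': array([-9.72497304e-05, -6.47549552e-04, -2.66944793e-03,  6.00678040e-04,
       -2.10781713e-04,  2.05404585e-03]), 'tau': array([-2.76929022e-03, -5.31802976e+01, -3.52739382e+01,  7.07623176e-02,
        2.43918254e-02, -8.99471388e-05]), 'ee_pos': array([ 0.19461287, -0.51415973,  0.22688649]), 'eef_rot': array([-3.14043831e+00, -1.05917988e-04,  3.61824547e-01]), 'force': array([-0.37396218,  0.71515373,  0.46969685]), 'moment': array([0.03204772, 0.00669587, 0.01764122]), 'grip_width': 0.09398092774235971}
top {'fx': 538.4558623254762, 'fy': 538.4558623254762, 'cx': 318.0177073293925, 'cy': 243.07101771147785, 'R': array([[-9.93779394e-03, -9.99949807e-01, -1.27435594e-03],
       [-9.89583270e-01,  1.00177911e-02, -1.43612660e-01],
       [ 1.43618218e-01, -1.66111713e-04, -9.89633154e-01]]), 't': array([0.01230259, 0.53255107, 1.15966711])}
side {'fx': 511.11293206922784, 'fy': 511.11293206922784, 'cx': 311.2010722169331, 'cy': 238.9474399186187, 'R': array([[-0.97936655, -0.20126639, -0.01824849],
       [-0.11230694,  0.61710289, -0.7788268 ],
       [ 0.16801285, -0.76070748, -0.62697353]]), 't': array([0.52567477, 0.12177023, 1.21531965])}
{'fx': 361.22936216758796, 'fy': 361.22936216758796, 'cx': 318.6238261849928, 'cy': 242.0228340428382, 'R': array([[ 0.35347415, -0.93544345, -0.00125417],
       [-0.90293312, -0.34153932,  0.26088825],
       [-0.24447456, -0.09108482, -0.96536819]]), 't': array([-0.54894943, -0.02878849,  0.39173505])} 0.022
```

View pics/top0.png

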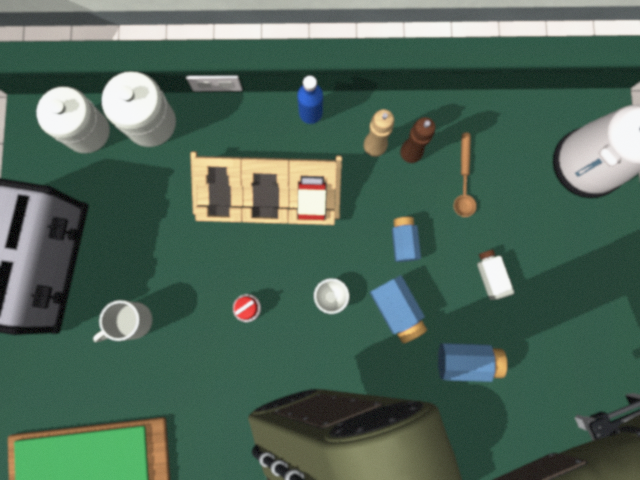

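View pics/side0.png

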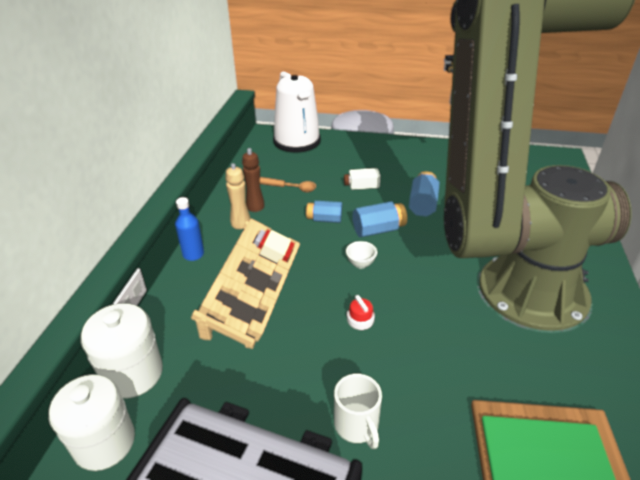

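View pics/wrist0.png

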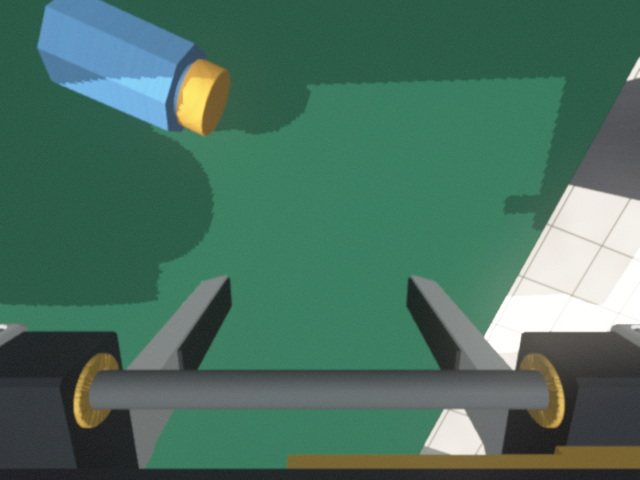

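Run:
```python
import cv2
a=cv2.imread("pics/top0.png")
cv2.imwrite("pics/c1.png",cv2.resize(a[140:240,180:350],None,fx=4.5,fy=4.5,interpolation=cv2.INTER_CUBIC))
cv2.imwrite("pics/c2.png",cv2.resize(a[200:390,360:530],None,fx=3.1,fy=3.1,interpolation=cv2.INTER_CUBIC))
b=cv2.imread("pics/side0.png")
cv2.imwrite("pics/c3.png",cv2.resize(b[210:350,185:310],None,fx=4.2,fy=4.2,interpolation=cv2.INTER_CUBIC))
```

```text
(no output)
```

View pics/c1.png

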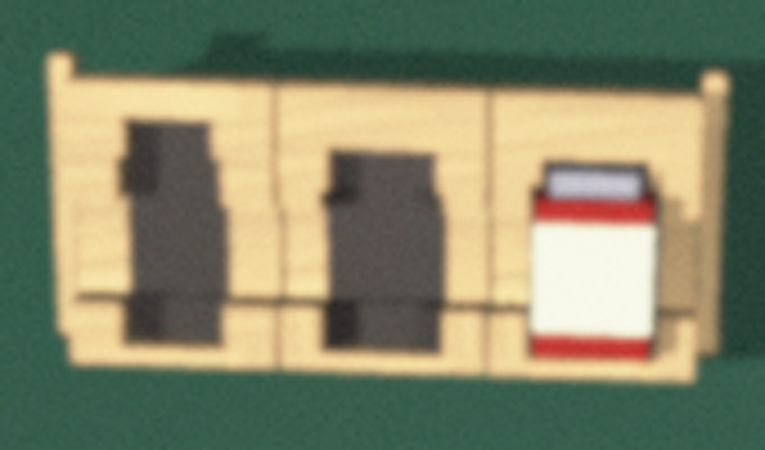

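View pics/c2.png

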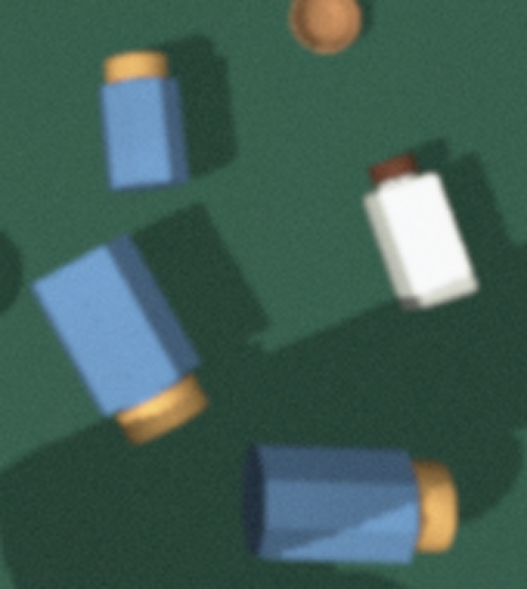

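View pics/c3.png

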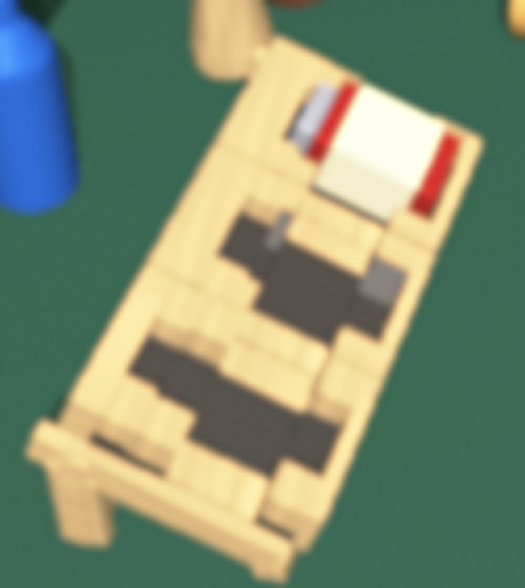

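```bash
cat > h.py <<'E'
import numpy as np,cv2
from station import ctrl
def ray(m,px,z):
    R=np.array(m["R"]);C=-R.T@m["t"]
    d=R.T@np.array([(px[0]-m["cx"])/m["fx"],(px[1]-m["cy"])/m["fy"],1.])
    return C+d*(z-C[2])/d[2]
def proj(m,X):
    c=np.array(m["R"])@np.array(X)+m["t"]; return np.array([m["fx"]*c[0]/c[2]+m["cx"],m["fy"]*c[1]/c[2]+m["cy"]])
def tri(m1,p1,m2,p2):
    P=[m["K"]@np.c_[m["R"],m["t"]] if "K" in m else np.array([[m["fx"],0,m["cx"]],[0,m["fy"],m["cy"]],[0,0,1]])@np.c_[m["R"],m["t"]] for m in(m1,m2)]
    X=cv2.triangulatePoints(P[0],P[1],np.array(p1,float).reshape(2,1),np.array(p2,float).reshape(2,1))[:,0];return X[:3]/X[3]
E
python3 - <<'E'
from h import *
m=ctrl.camera_model("top");s=ctrl.camera_model("side")
def c1(u,v):return (180+u/4.5,140+v/4.5)
def c2(u,v):return (360+u/3.1,200+v/3.1)
def c3(u,v):return (185+u/4.2,210+v/4.2)
for n,a,b,z in [("eight base",c2(110,188),c2(187,182),.016),("eight cap",c2(106,55),c2(167,52),.027),("sq base",c2(415,307),c2(478,290),.03),("sq bodycap end",c2(367,200),c2(440,172),.03),("big1 w",c2(33,288),c2(103,415),.05)]:
    p,q=ray(m,a,z),ray(m,b,z);print(n,p.round(3),q.round(3),np.linalg.norm(p-q).round(4))
# ramp module boundary junctions: low edge & high edge
for n,t,sd in [("b12 low",c1(278,370),None),("b12 high",c1(275,80),None),("b23 low",c1(487,374),None),("b23 high",c1(490,90),None)]:
    for z in((.036,) if "low" in n else (.096,)): print(n,ray(m,t,z).round(4))
C=lambda m:-np.array(m["R"]).T@m["t"]
print(C(m),C(s))
w=ctrl.camera_model("wrist");o=ctrl.get_obs();print("wrist cam off",C(w)-o["ee_pos"])
E
```

```text
eight base [ 0.494 -0.167  0.016] [ 0.498 -0.224  0.016] 0.0563
eight cap [ 0.59  -0.166  0.027] [ 0.592 -0.21   0.027] 0.0446
sq base [ 0.405 -0.38   0.03 ] [ 0.417 -0.425  0.03 ] 0.047
sq bodycap end [ 0.482 -0.35   0.03 ] [ 0.502 -0.403  0.03 ] 0.0571
big1 w [ 0.42  -0.106  0.05 ] [ 0.332 -0.153  0.05 ] 0.0998
b12 low [0.582  0.1775 0.036 ]
b12 high [0.7128 0.1718 0.096 ]
b23 low [0.5789 0.0733 0.036 ]
b23 high [0.7067 0.0682 0.096 ]
[0.36057657 0.00715962 1.22414178] [0.32431461 0.95515865 0.86640394]
wrist cam off [0.06920778 0.02657148 0.15797728]
```

```bash
python3 -m creep '{"xyz": [[54,-9,0],[54,-9,0],[54,-9,0],[54,-9,0],[54,-9,0]], "spin": [0,0,0,0,0]}' 94 20; python3 -m creep '{"xyz": [[0,0,0]], "spin": [0]}'
python3 - <<'E'
from h import *
o=ctrl.get_obs();w=ctrl.camera_model("wrist");np.savez("w1",**w);cv2.imwrite("pics/w1.png",ctrl.camera("wrist")[:,:,::-1]);print(o["ee_pos"],o["eef_rot"])
E
```

```text
time_s: 0.78
ee_pos: [0.4326, -0.3756, 0.2273]
eef_rot: [-3.141, 0.0, 0.362]
force: [-0.5, -1.2, -0.2]
grip_width: 0.0939
time_s: 0.9
ee_pos: [0.4336, -0.3747, 0.2269]
eef_rot: [-3.141, -0.0, 0.366]
force: [-1.1, -0.2, 0.5]
grip_width: 0.0941
[ 0.43356537 -0.374676    0.22694543] [-3.14081383e+00 -3.99582055e-06  3.65873704e-01]
```

View pics/w1.png

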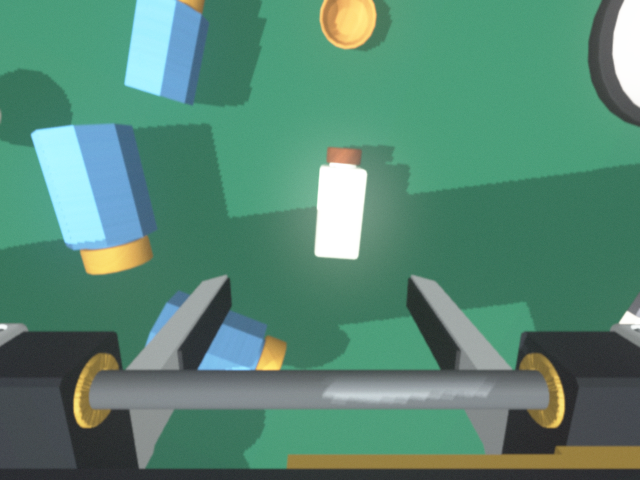

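Run:
```python
from h import *
w=dict(np.load("w1.npz"));a=cv2.imread("pics/w1.png")
m=(a.min(2)>200).astype(np.uint8);m[:, :250]=0;m[:,450:]=0;m[300:]=0
c=max(cv2.findContours(m,0,1)[0],key=cv2.contourArea)
print(cv2.boundingRect(c))
q=cv2.approxPolyDP(c,6,True)[:,0];print(q.tolist())
P=np.array([ray(w,p,.044)[:2]*1000 for p in c[:,0].astype(float)],np.float32)
r=cv2.minAreaRect(P);print(r, [ray(w,p,.044).round(4).tolist() for p in q])
h=cv2.cvtColor(a,cv2.COLOR_BGR2HSV);k=((h[...,0]<12)&(h[...,1]>100)&(h[...,2]<200)).astype(np.uint8);k[:140]=0;k[170:]=0;k[:,:320]=0;k[:,370:]=0
M=cv2.moments(k);cc=(M['m10']/M['m00'],M['m01']/M['m00']);print(cc,ray(w,cc,.03))
```

```text
(315, 163, 52, 96)
[[330, 163], [319, 172], [315, 254], [356, 258], [366, 172]]
((451.3135681152344, -388.18341064453125), (91.29461669921875, 44.29018783569336), 16.79361343383789) [[0.4908, -0.3632, 0.044], [0.4795, -0.3566, 0.044], [0.4037, -0.3814, 0.044], [0.4144, -0.4207, 0.044], [0.4951, -0.3974, 0.044]]
(340.85795454545456, 154.4431818181818) [ 0.50141    -0.37057636  0.03      ]
```

```bash
python3 -m creep '{"xyz": [[0,0,0],[12,18,20],[0,0,50],[0,0,50],[0,0,35]], "spin": [0.073,0,0,0,0]}' 70 15; python3 -m creep '{"xyz": [[0,0,0]], "spin": [0]}'
```

```text
time_s: 1.58
ee_pos: [0.4462, -0.391, 0.0702]
eef_rot: [-3.14, 0.001, 0.287]
force: [-0.3, -0.4, -0.1]
grip_width: 0.07
time_s: 1.7
ee_pos: [0.446, -0.3904, 0.0703]
eef_rot: [-3.137, 0.002, 0.287]
force: [0.0, -0.8, 0.8]
grip_width: 0.0702
```

```bash
python3 -m creep '{"xyz": [[4,0,15],[0,0,15],[0,0,10],[0,0,4],[0,0,0]], "spin": [-0.006,0,0,0,0]}'; python3 -m creep '{"xyz": [[0,0,0],[0,0,0],[0,0,0],[0,0,0]], "spin": [0,0,0,0]}' 30 15
```

```text
time_s: 2.33
ee_pos: [0.4517, -0.3894, 0.0284]
eef_rot: [-3.142, 0.0, 0.295]
force: [0.1, 0.3, -0.6]
grip_width: 0.0702
time_s: 2.82
ee_pos: [0.4518, -0.3895, 0.0287]
eef_rot: [3.141, -0.0, 0.295]
force: [-0.5, 0.5, 2.0]
grip_width: 0.0437
```

```bash
python3 -m creep '{"xyz": [[0,0,-15],[0,0,-50],[0,0,-55],[0,0,-55],[0,0,-45]], "spin": [0,0,0,0,0]}'; python3 -m creep '{"xyz": [[12,-26,0],[23,-52,0],[23,-52,0],[23,-52,0],[23,-52,0]], "spin": [0,0,0,0,0]}';python3 -m creep '{"xyz": [[23,-52,0],[23,-52,0],[23,-52,0],[23,-52,0],[23,-52,0]], "spin": [0,0,0,0,0]}'; python3 -m creep '{"xyz": [[8,-22,0],[0,0,0],[0,0,0],[0,0,0]], "spin": [0,0.17,0.17,0]}'
python3 - <<'E'
from h import *
o=ctrl.get_obs();w=ctrl.camera_model("wrist");np.savez("w2",**w);cv2.imwrite("pics/w2.png",ctrl.camera("wrist")[:,:,::-1]);print(o["ee_pos"],o["eef_rot"],o["grip_width"])
E
```

```text
time_s: 3.45
ee_pos: [0.4516, -0.3893, 0.2518]
eef_rot: [3.14, -0.001, 0.295]
force: [0.8, 0.3, -2.3]
grip_width: 0.0437
time_s: 4.08
ee_pos: [0.483, -0.1335, 0.2494]
eef_rot: [3.141, -0.001, 0.295]
force: [0.7, 0.4, -1.7]
grip_width: 0.0439
time_s: 4.7
ee_pos: [0.5175, 0.1487, 0.2495]
eef_rot: [3.141, -0.001, 0.295]
force: [0.3, -0.7, -1.5]
grip_width: 0.0436
time_s: 5.2
ee_pos: [0.5188, 0.1703, 0.2491]
eef_rot: [-3.141, -0.0, -0.044]
force: [0.4, -0.1, -1.9]
grip_width: 0.0442
[0.51883285 0.17030406 0.24911856] [-3.14143356e+00 -4.15458655e-04 -4.39899267e-02] 0.04424367157020463
```

View pics/w2.png

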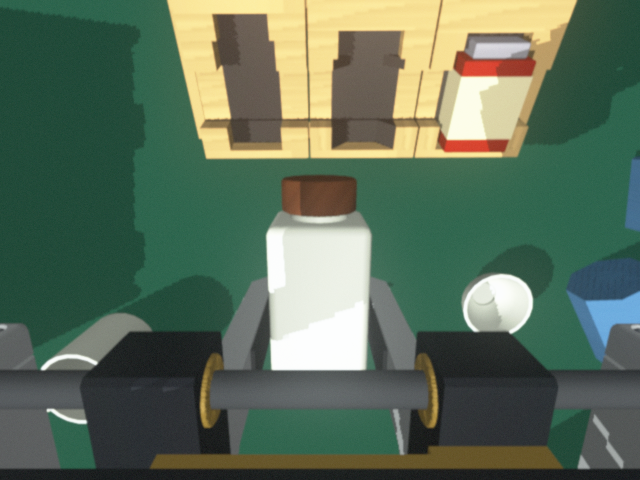

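Run:
```python
import cv2
a=cv2.imread("pics/w2.png")
cv2.imwrite("pics/w2c.png",cv2.resize(a[0:165,165:425],None,fx=3,fy=3,interpolation=cv2.INTER_CUBIC))
```

```text
(no output)
```

View pics/w2c.png

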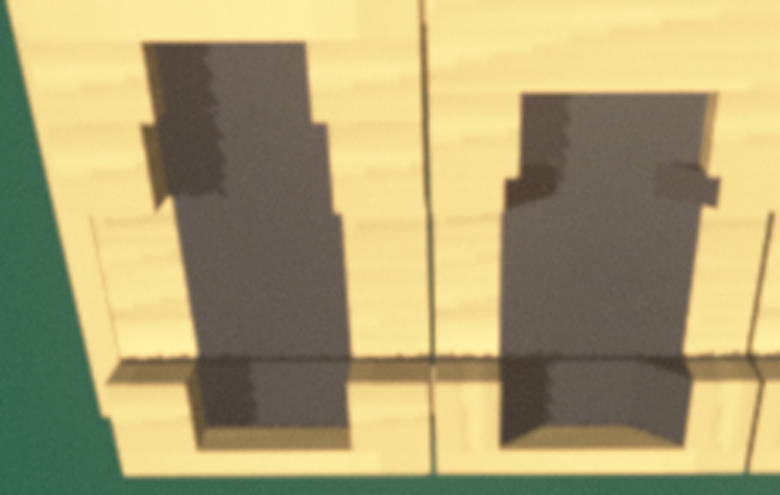

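```bash
cat > ramp.py <<'E'
from h import *
w=dict(np.load("w2.npz"))
f=lambda u,v:(165+u/3,v/3)
A=ray(w,f(434,476),.036);B=ray(w,f(747,474.5),.036);L=ray(w,f(124,476),.036)
yr=(L-B);yr/=np.linalg.norm(yr);xr=np.array([yr[1],-yr[0],0])
O=A+xr*.0643;O[2]=0  # on boundary between square and eight module
yaw=np.arctan2(xr[1],xr[0])
n=-.423*xr+np.array([0,0,.906]);sdir=.906*xr+np.array([0,0,.423]);P0=O+[0,0,.066]
def onslope(m,px):
    R=np.array(m["R"]);C=-R.T@m["t"];d=R.T@np.array([(px[0]-m["cx"])/m["fx"],(px[1]-m["cy"])/m["fy"],1.])
    X=C+d*((P0-C)@n)/(d@n);return (X-P0)@sdir*1000,(X-P0)@yr*1000
if __name__=="__main__":
    print(A,B,L,np.linalg.norm(A-B),np.linalg.norm(L-A),"yaw",yaw,"O",O)
    for nm,u,v in [("bnd top",423,0),("bnd mid",430,250),("sq lowL",197,450),("sq lowR",350,450),("sq upL",142,125),("sq upR",328,125),("rec topL",143,43),("rec topR",306,43),("8 lowL",500,447),("8 lowR",683,447),("8 upL",505,180),("8 upR",720,178),("8 recL",522,93),("8 recR",716,93),("b23 mid",752,330)]:
        print(nm,np.round(onslope(w,f(u,v)),1))
E
python3 ramp.py
```

```text
[0.57946591 0.17656002 0.036     ] [0.57530119 0.07217696 0.036     ] [0.58407694 0.27999413 0.036     ] 0.10446611004449236 0.10353683741796312 yaw -0.042203141781457905 O [0.64370866 0.17384716 0.        ]
bnd top [61.9  0.4]
bnd mid [ 1.1 -0.2]
sq lowL [-61.4  77.6]
sq lowR [-61.5  27.4]
sq upL [33.7 77.4]
sq upR [33.6 26.9]
rec topL [52.7 73.5]
rec topR [52.6 31.1]
8 lowL [-60.6 -21.8]
8 lowR [-60.8 -81.8]
8 upL [ 19.7 -21.5]
8 upR [ 20.1 -81.7]
8 recL [ 41.1 -25.6]
8 recR [ 40.9 -77.4]
b23 mid [-22.5 -97.9]
```

```bash
python3 -m creep '{"xyz": [[32,-20,0],[32,-20,0],[32,-21,0],[0,0,40],[0,0,40]], "spin": [0,0,0,0,0]}'; python3 -m creep '{"xyz": [[0,0,40],[0,0,15],[0,0,0]], "spin": [0,0,0]}' - 10;  python3 - <<'E'
from h import *
for n in("wrist","side"):
    cv2.imwrite(f"pics/{n}3.png",ctrl.camera(n)[:,:,::-1])
b=cv2.imread("pics/side3.png");cv2.imwrite("pics/c3b.png",cv2.resize(b[190:350,165:310],None,fx=3.7,fy=3.7,interpolation=cv2.INTER_CUBIC))
E
```

```text
time_s: 5.88
ee_pos: [0.6178, 0.2269, 0.1674]
eef_rot: [-3.141, -0.0, -0.041]
force: [-0.4, 0.4, -1.6]
grip_width: 0.0439
time_s: 6.25
ee_pos: [0.6177, 0.2268, 0.1136]
eef_rot: [3.141, 0.001, -0.044]
force: [0.0, 0.7, -2.2]
grip_width: 0.0443
```

View pics/wrist3.png

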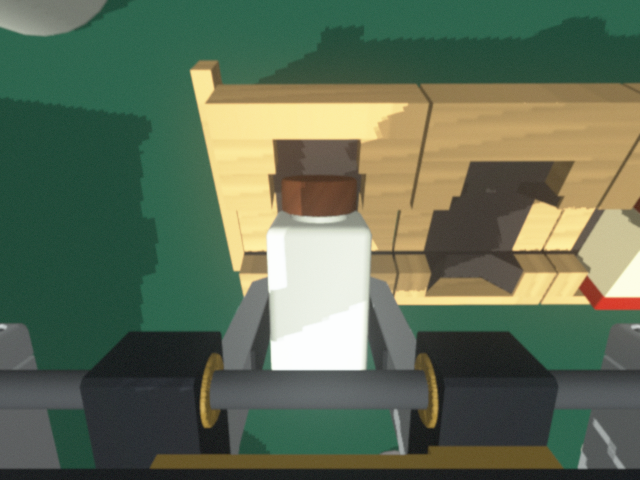

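View pics/c3b.png

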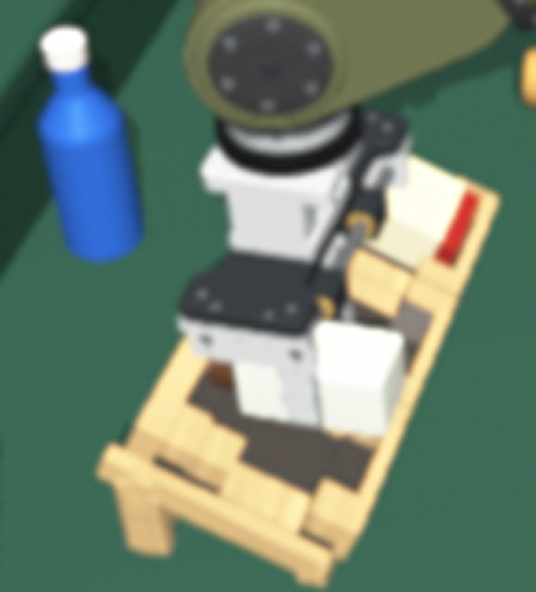

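```bash
python3 -m creep '{"xyz": [[3,0,7],[3,0,7],[2,0,4],[1,0,3]], "spin": [0,0,0,0]}'; python3 -m creep '{"xyz": [[2,0,4],[2,0,4]], "spin": [0,0]}'; python3 -m creep '{"xyz": [[2,0,4],[0,0,0]], "spin": [0,0]}'
```

```text
time_s: 6.85
ee_pos: [0.6268, 0.2264, 0.0921]
eef_rot: [3.141, 0.0, -0.045]
force: [-1.3, -0.1, -0.6]
grip_width: 0.044
time_s: 7.1
ee_pos: [0.6303, 0.2265, 0.0845]
eef_rot: [-3.142, 0.001, -0.045]
force: [-5.6, -0.2, 2.6]
grip_width: 0.0444
time_s: 7.35
ee_pos: [0.6326, 0.2263, 0.0803]
eef_rot: [-3.142, 0.0, -0.045]
force: [0.2, 0.3, -1.0]
grip_width: 0.0442
```

```bash
python3 -m creep '{"xyz": [[1,0,3],[1,0,3],[0,0,0]], "spin": [0,0,0]}'; python3 -m creep '{"xyz": [[0,0,2],[0,0,0]], "spin": [0,0]}';  python3 - <<'E'
from h import *
for n in("wrist","side"):
    cv2.imwrite(f"pics/{n}4.png",ctrl.camera(n)[:,:,::-1])
b=cv2.imread("pics/side4.png");cv2.imwrite("pics/c4b.png",cv2.resize(b[190:350,165:310],None,fx=3.7,fy=3.7,interpolation=cv2.INTER_CUBIC))
E
```

```text
time_s: 7.72
ee_pos: [0.6354, 0.2262, 0.0758]
eef_rot: [-3.141, -0.002, -0.045]
force: [-2.9, -1.3, 8.5]
grip_width: 0.0441
time_s: 7.98
ee_pos: [0.6359, 0.2262, 0.0745]
eef_rot: [-3.141, -0.004, -0.045]
force: [-1.5, -1.2, 11.8]
grip_width: 0.044
```

View pics/wrist4.png

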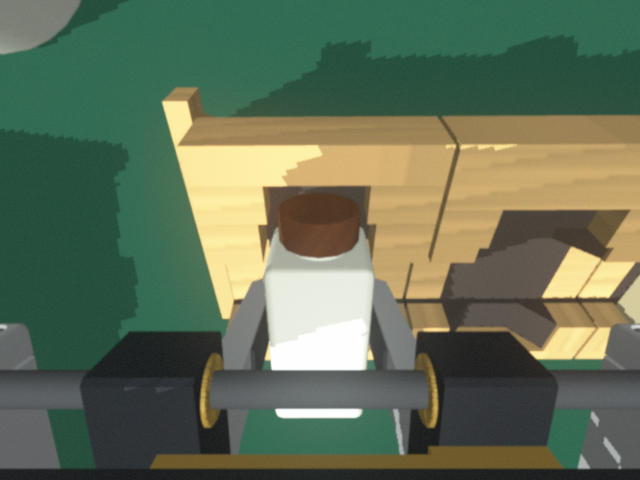

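View pics/c4b.png

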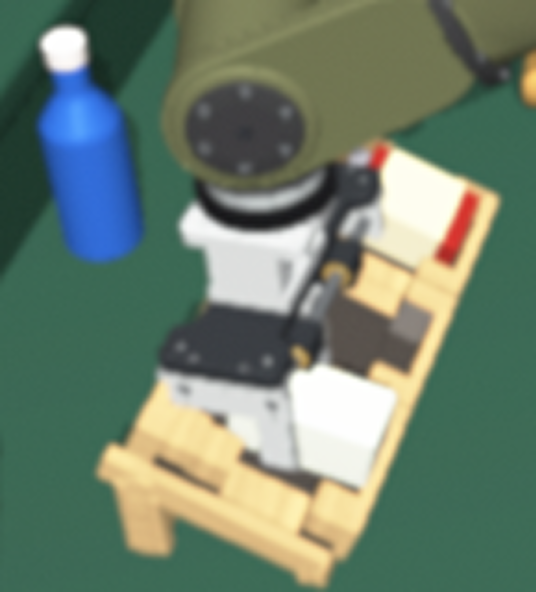

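```bash
python3 -m creep '{"xyz": [[-2,0,0],[-2,0,0],[0,0,0]], "spin": [0,0,0]}'; python3 -m creep '{"xyz": [[-1,0,1],[0,0,0]], "spin": [0,0]}'
```

```text
time_s: 8.45
ee_pos: [0.6311, 0.2263, 0.073]
eef_rot: [-3.141, -0.001, -0.045]
force: [1.4, -0.8, 4.9]
grip_width: 0.0438
time_s: 8.7
ee_pos: [0.6306, 0.2264, 0.0726]
eef_rot: [-3.141, -0.003, -0.045]
force: [1.9, -0.3, 9.5]
grip_width: 0.0441
```

```bash
python3 -m creep '{"xyz": [[0,0,0],[0,0,0]], "spin": [0,0]}' - 3;python3 -m creep '{"xyz": [[0,0,0],[0,0,0]], "spin": [0,0]}' 56 3;  python3 - <<'E'
from h import *
print(ctrl.get_obs()["force"])
for n in("wrist","side"):
    cv2.imwrite(f"pics/{n}5.png",ctrl.camera(n)[:,:,::-1])
b=cv2.imread("pics/side5.png");cv2.imwrite("pics/c5b.png",cv2.resize(b[190:350,165:310],None,fx=3.7,fy=3.7,interpolation=cv2.INTER_CUBIC))
E
```

```text
time_s: 8.95
ee_pos: [0.6299, 0.2264, 0.0716]
eef_rot: [-3.141, -0.001, -0.045]
force: [1.1, 1.4, 4.8]
grip_width: 0.0442
time_s: 9.2
ee_pos: [0.6293, 0.2262, 0.0708]
eef_rot: [3.141, 0.001, -0.045]
force: [0.4, 0.6, -0.3]
grip_width: 0.0557
[ 0.42195392  0.58379603 -0.30592406]
```

View pics/wrist5.png

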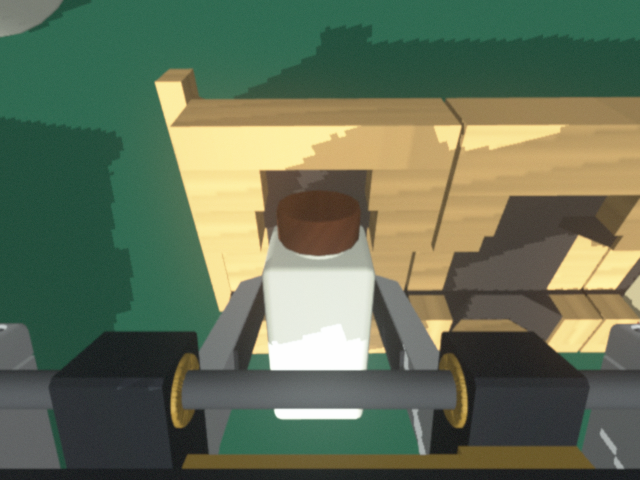

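View pics/c5b.png

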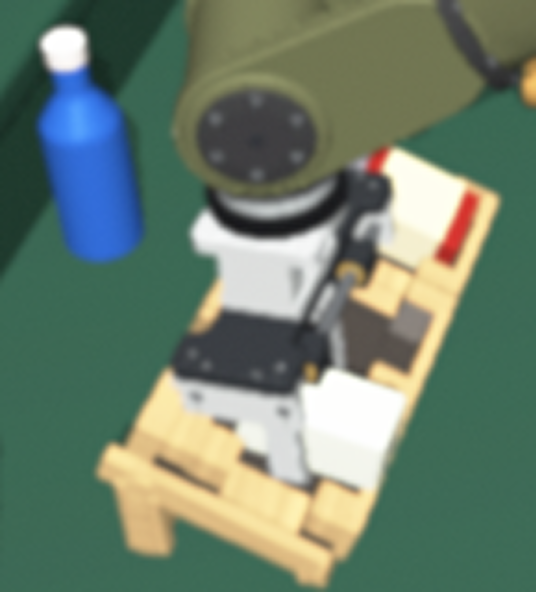

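```bash
python3 -m creep '{"xyz": [[0,0,-15],[0,0,-40],[0,0,-60],[0,0,-60],[-20,0,0]], "spin": [0,0,0,0,0]}' 60;python3 -m creep '{"xyz": [[-50,0,0],[-40,30,0],[0,0,0]], "spin": [0,0,0]}';  python3 - <<'E'
from h import *
print(ctrl.get_obs()["ee_pos"])
w=ctrl.camera_model("wrist");np.savez("w6",**w)
for n in("wrist","side","top"):
    cv2.imwrite(f"pics/{n}6.png",ctrl.camera(n)[:,:,::-1])
b=cv2.imread("pics/side6.png");cv2.imwrite("pics/c6b.png",cv2.resize(b[210:350,185:310],None,fx=4.2,fy=4.2,interpolation=cv2.INTER_CUBIC))
b=cv2.imread("pics/wrist6.png");cv2.imwrite("pics/w6c.png",cv2.resize(b[0:240,140:440],None,fx=2.5,fy=2.5,interpolation=cv2.INTER_CUBIC))
E
```

```text
time_s: 9.93
ee_pos: [0.6111, 0.2274, 0.253]
eef_rot: [-3.138, -0.009, -0.046]
force: [0.5, 1.0, -0.5]
grip_width: 0.06
time_s: 10.3
ee_pos: [0.5165, 0.2004, 0.2479]
eef_rot: [-3.141, -0.001, -0.045]
force: [0.3, 0.0, 0.1]
grip_width: 0.0597
[0.51646787 0.20040635 0.24794827]
```

View pics/w6c.png

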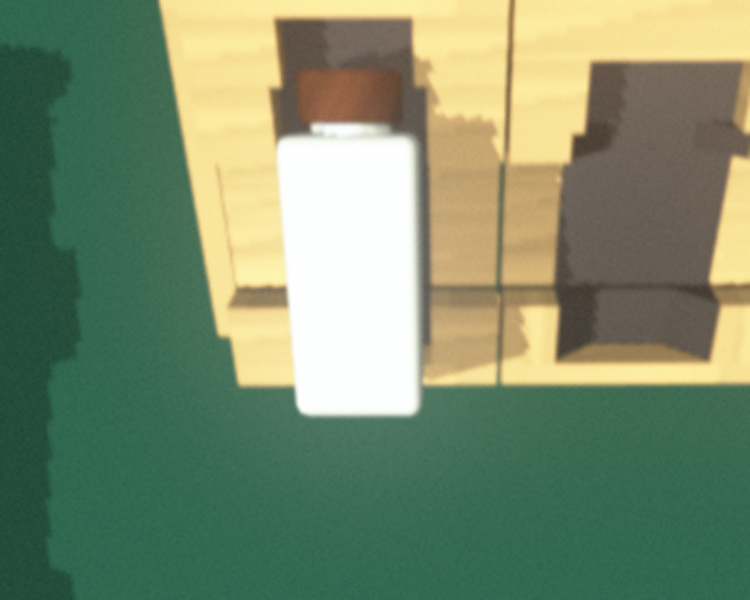

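View pics/c6b.png

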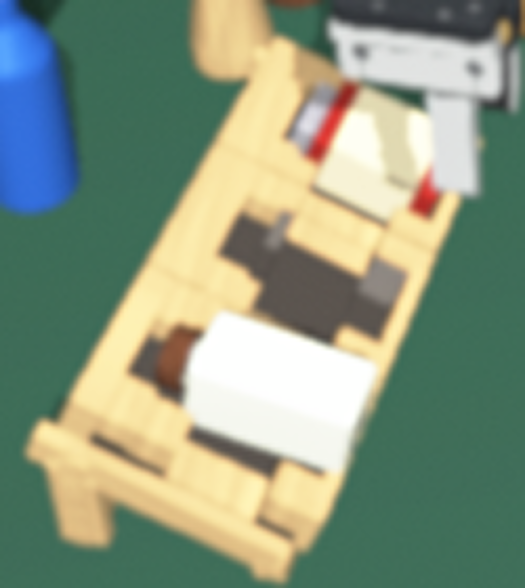

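Run:
```python
from ramp import *
w6=dict(np.load("w6.npz"))
wp=lambda s,l,nn:P0+sdir*s/1000+yr*l/1000+n*nn/1000
for nm,a in [("low pocket L check",(-61.5,77.6,0)),("bnd low",(-71,0,0)),("base top L",(-58,74.3,26)),("base top R",(-58,30.3,26)),("shoulder L",(30,74.3,26)),("shoulder R",(30,30.3,26)),("cap end top",(48,52.3,21))]:
    p=proj(w6,wp(*a)); print(nm,p.round(1),"crop",((p-[140,0])*2.5).round(0), "side crop",((proj(ctrl.camera_model("side"),wp(*a))-[185,210])*4.2).round(0))
```

```text
low pocket L check [260.8 146.3] crop [302. 366.] side crop [324. 476.]
bnd low [339.7 155. ] crop [499. 387.] side crop [385. 377.]
base top L [260.5 155.3] crop [301. 388.] side crop [337. 440.]
base top R [308.4 155.1] crop [421. 388.] side crop [363. 379.]
shoulder L [248.1  49. ] crop [270. 122.] side crop [180. 362.]
shoulder R [305.9  48.7] crop [415. 122.] side crop [211. 303.]
cap end top [275.7  20.3] crop [339.  51.] side crop [161. 322.]
```

Run:
```python
import cv2
b=cv2.imread("pics/side6.png");b=cv2.resize(b[270:330,210:285],None,fx=8,fy=8,interpolation=cv2.INTER_CUBIC)
b=cv2.convertScaleAbs(b,alpha=1.0,beta=-0); b=((b/255.)**2*255).astype('uint8')
cv2.imwrite("pics/c6d.png",b)
```

```text
(no output)
```

View pics/c6d.png

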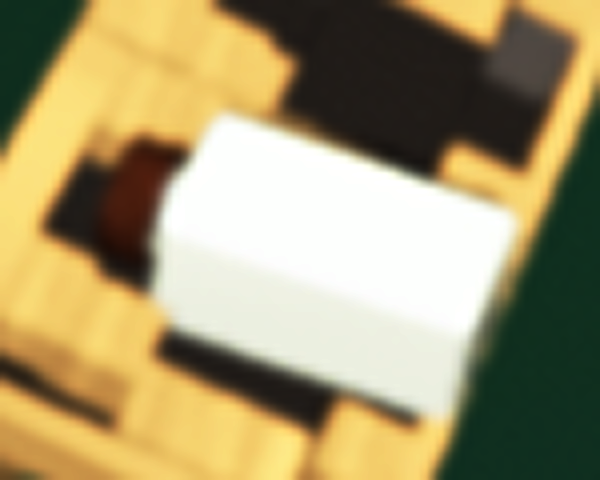

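```bash
cat > tr.py <<'E'
from ramp import *
def sl(X): d=X-P0; return np.round([d@sdir*1000,d@yr*1000,d@n*1000],1)
E
python3 - <<'E'
from tr import *
w6=dict(np.load("w6.npz"));s=ctrl.camera_model("side")
for nm,a,b in [("baseR",(308,165.2),(274.4,296.5)),("baseL",(259.2,165.2),(267.9,311.6)),("shR",(306,55.2),(236.9,284.4)),("shL",(252,55.2),(229.75,299))]:
    X=tri(w6,a,s,b);print(nm,X.round(4),sl(X))
E
```

```text
baseR [0.5736 0.2074 0.0783] [-59.5  30.6  41.4]
baseL [0.576  0.2512 0.0765] [-59.8  74.4  39.5]
shR [0.658  0.2037 0.0961] [24.5 30.5 21.7]
shL [0.6604 0.2462 0.0932] [23.8 73.  18.9]
```

```bash
python3 -m creep '{"xyz": [[52,-16,0],[52,-15,0],[0,0,50],[0,0,50],[0,0,40]], "spin": [0,0,0,0,0]}' 60;python3 -m creep '{"xyz": [[0,0,0]], "spin": [0]}'
```

```text
time_s: 11.08
ee_pos: [0.6241, 0.2278, 0.1037]
eef_rot: [3.141, 0.001, -0.045]
force: [0.9, 0.3, 0.4]
grip_width: 0.0597
time_s: 11.2
ee_pos: [0.6231, 0.2275, 0.1032]
eef_rot: [3.14, 0.005, -0.045]
force: [-0.2, -0.1, 0.5]
grip_width: 0.0599
```

```bash
python3 -m creep '{"xyz": [[-1,0,15],[0,0,13],[0,0,5]], "spin": [0,0,0]}';python3 -m creep '{"xyz": [[0,0,0],[0,0,0],[0,0,0]], "spin": [0,0,0]}' 30 15;python3 -m creep '{"xyz": [[0,0,-8],[0,0,-8],[0,0,-6],[0,0,0]], "spin": [0,0,0,0]}';  python3 - <<'E'
from h import *
for n in("wrist",):
    w=ctrl.camera_model(n);np.savez("w7",**w);cv2.imwrite(f"pics/{n}7.png",ctrl.camera(n)[:,:,::-1])
E
```

```text
time_s: 11.58
ee_pos: [0.6227, 0.2276, 0.0731]
eef_rot: [3.142, 0.0, -0.045]
force: [0.3, -0.0, 0.1]
grip_width: 0.0602
time_s: 11.95
ee_pos: [0.623, 0.2277, 0.074]
eef_rot: [-3.141, -0.001, -0.045]
force: [0.7, 0.1, 2.2]
grip_width: 0.0435
time_s: 12.45
ee_pos: [0.6229, 0.2277, 0.0962]
eef_rot: [-3.141, -0.001, -0.045]
force: [0.5, -0.8, -2.7]
grip_width: 0.0439
```

View pics/wrist7.png

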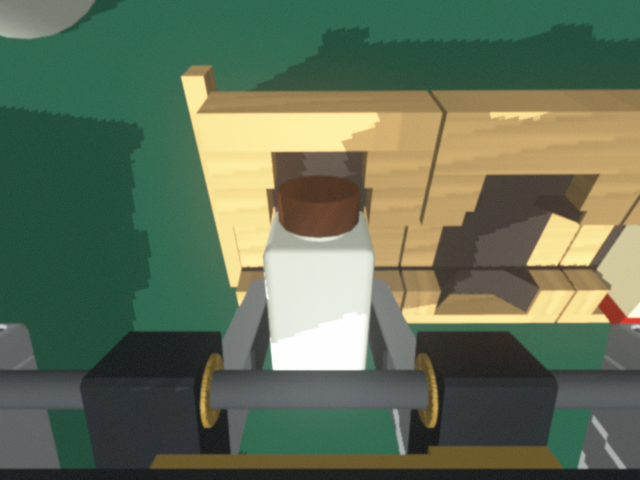

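```bash
python3 -m creep '{"xyz": [[2,0,5],[2,0,5],[1,0,2]], "spin": [0,0,0]}' - 10;python3 -m creep '{"xyz": [[2,0,3],[0,0,0]], "spin": [0,0]}';python3 -m creep '{"xyz": [[1,0,3],[0,0,0]], "spin": [0,0]}';python3 -m creep '{"xyz": [[1,0,3],[0,0,0]], "spin": [0,0]}'
```

```text
time_s: 12.88
ee_pos: [0.6276, 0.2273, 0.0825]
eef_rot: [3.141, 0.001, -0.045]
force: [-0.5, -0.5, -3.2]
grip_width: 0.0441
time_s: 13.12
ee_pos: [0.6297, 0.2272, 0.0801]
eef_rot: [3.141, 0.0, -0.045]
force: [0.8, -0.4, -1.6]
grip_width: 0.0436
time_s: 13.38
ee_pos: [0.6308, 0.2273, 0.0774]
eef_rot: [-3.141, -0.0, -0.045]
force: [0.0, 0.3, -2.0]
grip_width: 0.0439
time_s: 13.62
ee_pos: [0.6316, 0.2273, 0.0742]
eef_rot: [3.142, 0.0, -0.045]
force: [-1.7, 0.1, -1.2]
grip_width: 0.0444
```

Run:
```python
from h import *
for n in("wrist","side"):
    w=ctrl.camera_model(n);np.savez("w8",**w) if n=="wrist" else 0;cv2.imwrite(f"pics/{n}8.png",ctrl.camera(n)[:,:,::-1])
b=cv2.imread("pics/side8.png");cv2.imwrite("pics/c8b.png",cv2.resize(b[260:340,200:290],None,fx=7,fy=7,interpolation=cv2.INTER_CUBIC))
```

```text
(no output)
```

View pics/wrist8.png

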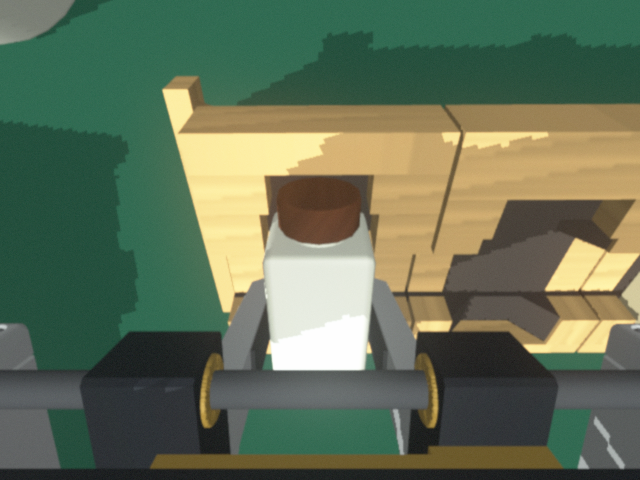

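View pics/c8b.png

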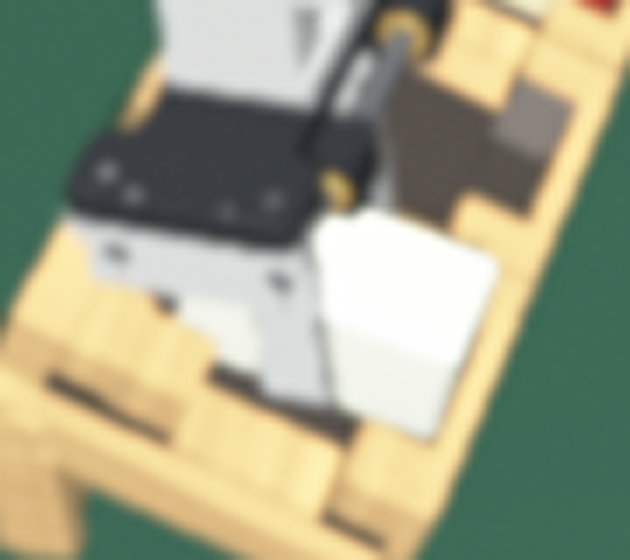

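```bash
python3 -m creep '{"xyz": [[1,0,2],[0,0,0]], "spin": [0,0]}';python3 -m creep '{"xyz": [[0,0,2],[0,0,0]], "spin": [0,0]}';python3 -m creep '{"xyz": [[0,0,2],[0,0,0]], "spin": [0,0]}';python3 - <<'E'
from h import *
for n in("wrist","side"):
    cv2.imwrite(f"pics/{n}9.png",ctrl.camera(n)[:,:,::-1])
b=cv2.imread("pics/side9.png");cv2.imwrite("pics/c9b.png",cv2.resize(b[260:340,200:290],None,fx=7,fy=7,interpolation=cv2.INTER_CUBIC))
E
```

```text
time_s: 13.98
ee_pos: [0.6327, 0.2272, 0.0723]
eef_rot: [3.142, 0.0, -0.045]
force: [-2.1, 0.1, 0.5]
grip_width: 0.0437
time_s: 14.22
ee_pos: [0.6328, 0.2272, 0.0704]
eef_rot: [-3.142, -0.0, -0.045]
force: [-1.1, 0.1, -0.6]
grip_width: 0.0438
time_s: 14.48
ee_pos: [0.6328, 0.2272, 0.0683]
eef_rot: [-3.142, -0.0, -0.045]
force: [0.1, 0.1, -0.1]
grip_width: 0.0442
```

View pics/c9b.png

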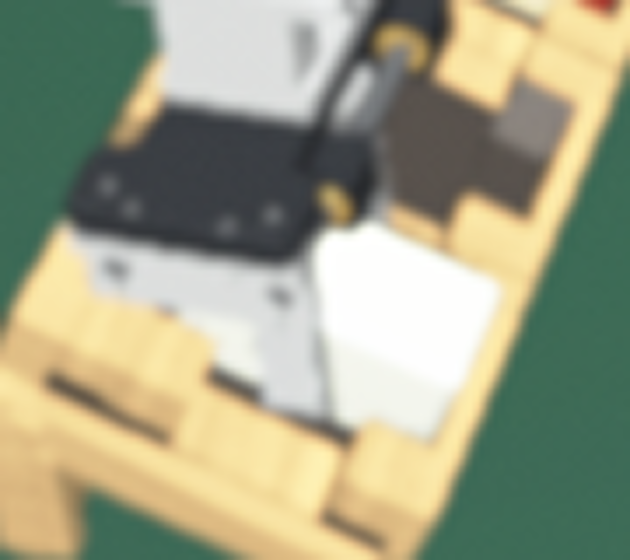

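View pics/wrist9.png

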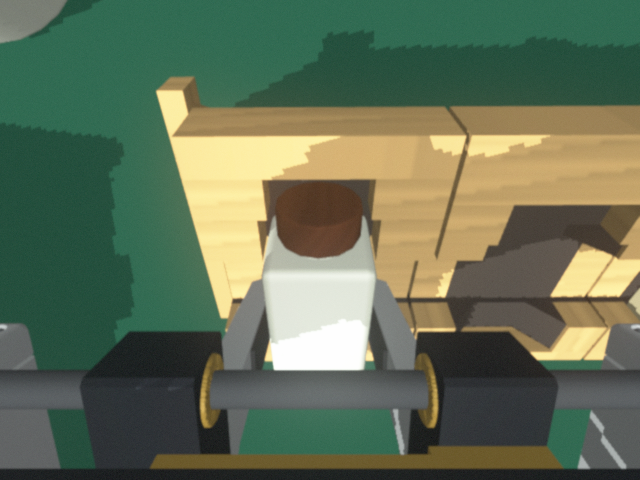

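```bash
python3 -m creep '{"xyz": [[0,0,0],[0,0,0]], "spin": [0,0]}' - 3;python3 -m creep '{"xyz": [[0,0,0],[0,0,0]], "spin": [0,0]}' 58 3; python3 -m creep '{"xyz": [[0,0,-15],[0,0,-40],[0,0,-60],[0,0,-60],[-20,0,0]], "spin": [0,0,0,0,0]}' 60;python3 -m creep '{"xyz": [[-50,0,0],[-40,30,0],[0,0,0]], "spin": [0,0,0]}';  python3 - <<'E'
from h import *
print(ctrl.get_obs()["ee_pos"])
w=ctrl.camera_model("wrist");np.savez("w10",**w)
for n in("wrist","side","top"):
    cv2.imwrite(f"pics/{n}10.png",ctrl.camera(n)[:,:,::-1])
b=cv2.imread("pics/side10.png");b=cv2.resize(b[270:330,210:285],None,fx=8,fy=8,interpolation=cv2.INTER_CUBIC);b=((b/255.)**2*255).astype('uint8')
cv2.imwrite("pics/c10b.png",b)
b=cv2.imread("pics/wrist10.png");cv2.imwrite("pics/w10c.png",cv2.resize(b[0:240,140:440],None,fx=2.5,fy=2.5,interpolation=cv2.INTER_CUBIC))
E
```

```text
time_s: 14.82
ee_pos: [0.6327, 0.2271, 0.0683]
eef_rot: [3.142, 0.0, -0.045]
force: [-0.0, 0.6, -1.1]
grip_width: 0.044
time_s: 15.08
ee_pos: [0.6328, 0.2272, 0.0685]
eef_rot: [-3.142, -0.0, -0.045]
force: [-0.2, -0.3, -0.4]
grip_width: 0.0575
time_s: 15.7
ee_pos: [0.6142, 0.2283, 0.2501]
eef_rot: [-3.138, -0.009, -0.046]
force: [-0.0, 0.1, -1.5]
grip_width: 0.0598
time_s: 16.08
ee_pos: [0.5195, 0.2013, 0.245]
eef_rot: [-3.141, -0.001, -0.045]
force: [0.7, 1.0, 1.0]
grip_width: 0.0597
[0.51953134 0.20127928 0.24502084]
```

View pics/w10c.png

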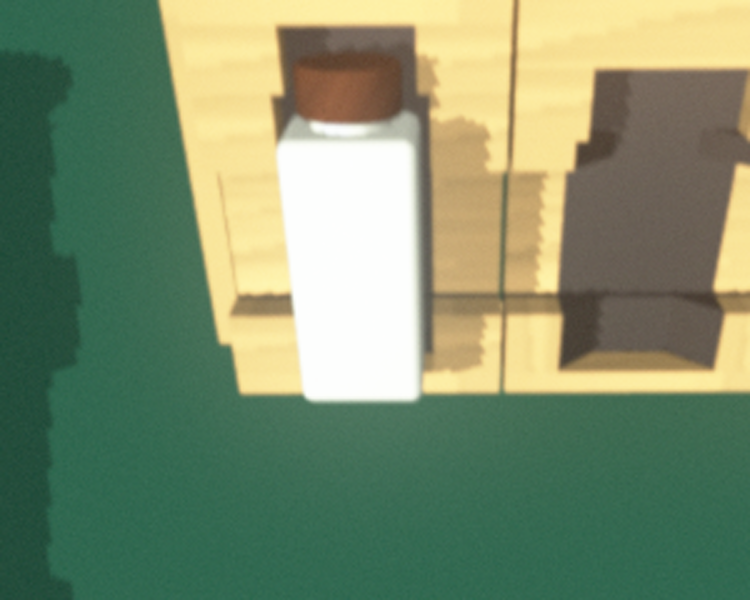

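View pics/c10b.png

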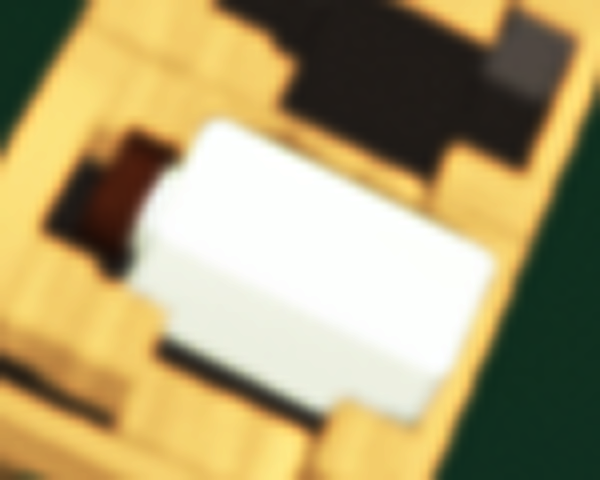

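Run:
```python
from tr import *
w6=dict(np.load("w10.npz"));s=ctrl.camera_model("side")
for nm,a,b in [("baseR",(308,160.8),(271.6,302.75)),("baseL",(261.6,160.8),(265,317.25)),("shR",(306,57.2),(236.5,285)),("shL",(252,57.2),(228.75,300))]:
    X=tri(w6,a,s,b);print(nm,X.round(4),sl(X))
t=ctrl.camera_model("top")
```

```text
baseR [0.5805 0.2088 0.0592] [-61.5  32.3  21.2]
baseL [0.583  0.2521 0.0588] [-61.   75.6  20.5]
shR [0.659  0.2045 0.0949] [24.9 31.3 20.3]
shL [0.6623 0.2472 0.0908] [24.5 74.1 15.9]
```

```bash
python3 -m creep '{"xyz": [[0,25,0],[2,55,0],[2,55,0],[2,55,0],[2,55,0]], "spin": [0,0,0,0,0]}' 75 15;python3 -m creep '{"xyz": [[2,55,0],[2,55,0],[2,35,0],[0,0,0]], "spin": [0,0,0,0]}';  python3 - <<'E'
from h import *
print(ctrl.get_obs()["ee_pos"])
w=ctrl.camera_model("wrist");np.savez("w11",**w)
for n in("wrist",):
    cv2.imwrite(f"pics/{n}11.png",ctrl.camera(n)[:,:,::-1])
E
```

```text
time_s: 16.85
ee_pos: [0.5192, -0.0447, 0.2437]
eef_rot: [-3.142, -0.001, -0.045]
force: [0.8, 0.1, 0.3]
grip_width: 0.0753
time_s: 17.35
ee_pos: [0.5184, -0.1903, 0.2431]
eef_rot: [3.142, 0.0, -0.048]
force: [0.1, 0.8, -0.6]
grip_width: 0.075
[ 0.51841662 -0.1902534   0.2431422 ]
```

View pics/wrist11.png

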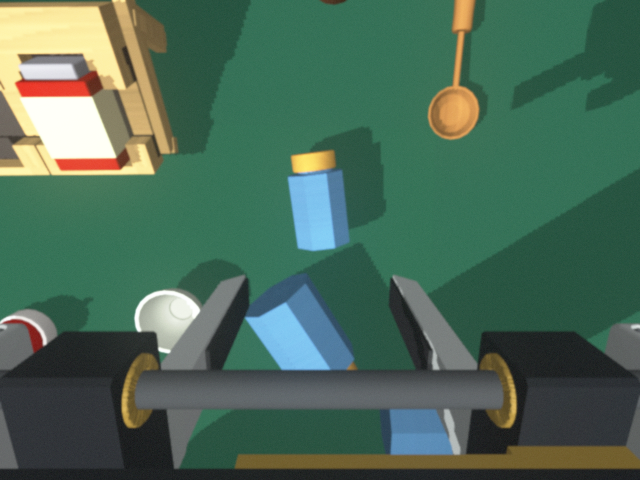

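Run:
```python
from h import *
w=dict(np.load("w11.npz"));a=cv2.imread("pics/wrist11.png");h=cv2.cvtColor(a,cv2.COLOR_BGR2HSV)
m=((h[...,0]>95)&(h[...,0]<120)&(h[...,1]>90)).astype(np.uint8);m[260:]=0;m[:160]=0;m[:,:270]=0;m[:,370:]=0
c=max(cv2.findContours(m,0,1)[0],key=cv2.contourArea);print(cv2.contourArea(c),cv2.approxPolyDP(c,3,True)[:,0].tolist())
mid=[]
for r in range(182,242,4):
    x=np.where(m[r])[0];l=ray(w,(x[0]-.5,r),.038);q=ray(w,(x[-1]+.5,r),.038);mid.append((l+q)/2);
    if r%12==2:print(r,x[0],x[-1],((l+q)/2).round(4),np.linalg.norm(l-q).round(4))
mid=np.array(mid);k=np.polyfit(mid[:,0],mid[:,1],1);print("slope",k,np.arctan(k[0]))
col=318;x=np.where(m[:,col])[0];print(x[0],x[-1],ray(w,(col,x[-1]+.5),.054),ray(w,(col,x[0]-.5),.054))
g=((h[...,0]>12)&(h[...,0]<30)&(h[...,1]>150)).astype(np.uint8);g[185:]=0;g[:140]=0;g[:,:270]=0;g[:,360:]=0
ys,xs=np.where(g);print(xs.min(),xs.max(),ys.min(),ys.max());
for z in(.027,.049): print(ray(w,((xs.min()+xs.max())/2,ys.min()),z))
```

```text
4010.0 [[340, 169], [288, 176], [298, 248], [327, 249], [348, 241]]
182 288 343 [ 0.5563 -0.189   0.038 ] 0.0558
194 290 344 [ 0.5443 -0.1899  0.038 ] 0.0553
206 292 345 [ 0.532  -0.1908  0.038 ] 0.0548
218 293 346 [ 0.5196 -0.1912  0.038 ] 0.0552
230 295 347 [ 0.507  -0.1922  0.038 ] 0.0547
slope [ 0.0719461  -0.22893762] 0.0718223487126522
172 250 [ 0.48981306 -0.18827139  0.054     ] [ 0.56759664 -0.19209047  0.054     ]
292 333 152 171
[ 0.58519525 -0.18736032  0.027     ]
[ 0.58562084 -0.18775528  0.049     ]
```

```bash
python3 -m creep '{"xyz": [[0,0,0],[17,1,10],[0,0,50],[0,0,55],[0,0,48]], "spin": [-0.12,0,0,0,0]}' 75 15;python3 -m creep '{"xyz": [[0,0,0]], "spin": [0]}'
```

```text
time_s: 18.02
ee_pos: [0.5353, -0.1864, 0.0787]
eef_rot: [-3.141, 0.0, 0.076]
force: [0.2, -0.7, 0.3]
grip_width: 0.0749
time_s: 18.15
ee_pos: [0.5339, -0.1861, 0.0779]
eef_rot: [-3.139, 0.005, 0.076]
force: [0.3, -0.4, -0.0]
grip_width: 0.0751
```

```bash
python3 -m creep '{"xyz": [[1,4,0],[0,0,20],[0,0,17],[0,0,10],[0,0,0]], "spin": [0,0,0,0,0]}'; python3 -m creep '{"xyz": [[0,0,0],[0,0,0],[0,0,0]], "spin": [0,0,0]}' 40 15
```

```text
time_s: 18.77
ee_pos: [0.5361, -0.1917, 0.0333]
eef_rot: [-3.141, 0.0, 0.075]
force: [0.3, 0.7, -0.3]
grip_width: 0.0753
time_s: 19.15
ee_pos: [0.5364, -0.1918, 0.0339]
eef_rot: [3.141, -0.001, 0.075]
force: [0.0, 0.6, 3.5]
grip_width: 0.0542
```

```bash
python3 -m creep '{"xyz": [[0,0,-15],[0,0,-50],[0,0,-55],[0,0,-55],[0,0,-42]], "spin": [0,0,0,0,0]}'; python3 -m creep '{"xyz": [[9,-25,0],[17,-51,0],[17,-51,0],[17,-51,0],[17,-51,0]], "spin": [0,0,0,0,0]}';python3 -m creep '{"xyz": [[17,-51,0],[10,-28,0],[0,0,0],[0,0,0]], "spin": [0,0,0.117,0]}'
```

```text
time_s: 19.77
ee_pos: [0.5359, -0.1916, 0.2539]
eef_rot: [3.141, -0.002, 0.075]
force: [0.8, 0.9, -3.0]
grip_width: 0.0539
time_s: 20.4
ee_pos: [0.5957, 0.0441, 0.2514]
eef_rot: [3.142, -0.0, 0.075]
force: [0.7, -0.7, -2.6]
grip_width: 0.0544
time_s: 20.9
ee_pos: [0.6166, 0.1234, 0.251]
eef_rot: [3.142, -0.0, -0.041]
force: [0.5, 0.3, -2.7]
grip_width: 0.0541
```

Down to z≈0.115, then check lateral alignment.

```bash
python3 -m creep '{"xyz": [[1,0,45],[0,0,50],[0,0,41],[0,0,0]], "spin": [0,0,0,0]}' - 10;  python3 - <<'E'
from h import *
cv2.imwrite("pics/w12.png",ctrl.camera("wrist")[:,:,::-1])
b=ctrl.camera("side")[:,:,::-1];cv2.imwrite("pics/c12.png",cv2.resize(b[230:330,200:310],None,fx=5.5,fy=5.5,interpolation=cv2.INTER_CUBIC))
E
```

```text
time_s: 21.4
ee_pos: [0.6165, 0.1225, 0.1123]
eef_rot: [3.141, 0.005, -0.041]
force: [-0.4, -0.4, -0.9]
grip_width: 0.054
```

View pics/w12.png

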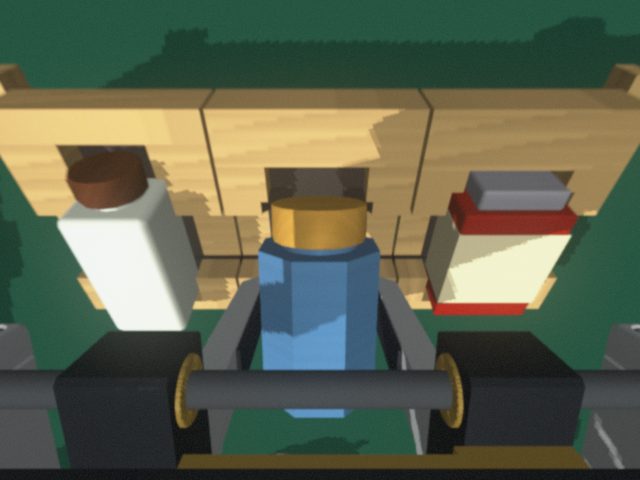

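View pics/c12.png

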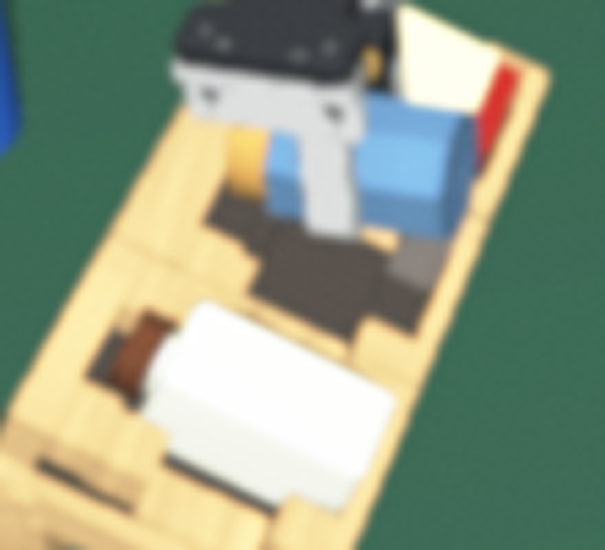

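```bash
python3 -m creep '{"xyz": [[1,0,6],[1,0,6],[2,0,4],[0,0,0]], "spin": [0,0,0,0]}';python3 -m creep '{"xyz": [[2,0,4],[0,0,0]], "spin": [0,0]}';python3 -m creep '{"xyz": [[2,0,4],[0,0,0]], "spin": [0,0]}';python3 -m creep '{"xyz": [[2,0,4],[0,0,0]], "spin": [0,0]}'
```

```text
time_s: 22.0
ee_pos: [0.6218, 0.123, 0.0981]
eef_rot: [3.141, 0.001, -0.042]
force: [0.4, -0.0, -2.5]
grip_width: 0.054
time_s: 22.25
ee_pos: [0.6238, 0.1229, 0.0941]
eef_rot: [3.142, 0.0, -0.042]
force: [0.3, 0.4, -3.2]
grip_width: 0.054
time_s: 22.5
ee_pos: [0.6258, 0.1229, 0.0902]
eef_rot: [3.142, 0.0, -0.042]
force: [-1.3, 0.8, -1.3]
grip_width: 0.0536
time_s: 22.75
ee_pos: [0.628, 0.1228, 0.0862]
eef_rot: [-3.142, -0.0, -0.042]
force: [0.3, 0.1, -1.9]
grip_width: 0.0537
```

```bash
python3 -m creep '{"xyz": [[0,0,3],[0,0,0]], "spin": [0,0]}';python3 -m creep '{"xyz": [[0,0,3],[0,0,0]], "spin": [0,0]}';python3 - <<'E'
from h import *
cv2.imwrite("pics/w13.png",ctrl.camera("wrist")[:,:,::-1])
b=ctrl.camera("side")[:,:,::-1];cv2.imwrite("pics/c13.png",cv2.resize(b[230:330,200:310],None,fx=5.5,fy=5.5,interpolation=cv2.INTER_CUBIC))
E
```

```text
time_s: 23.0
ee_pos: [0.6278, 0.1228, 0.0832]
eef_rot: [3.142, 0.0, -0.042]
force: [-0.8, -0.0, -1.9]
grip_width: 0.0539
time_s: 23.25
ee_pos: [0.6278, 0.1228, 0.0802]
eef_rot: [3.142, 0.0, -0.042]
force: [-1.3, 0.4, -1.8]
grip_width: 0.0537
```

View pics/w13.png

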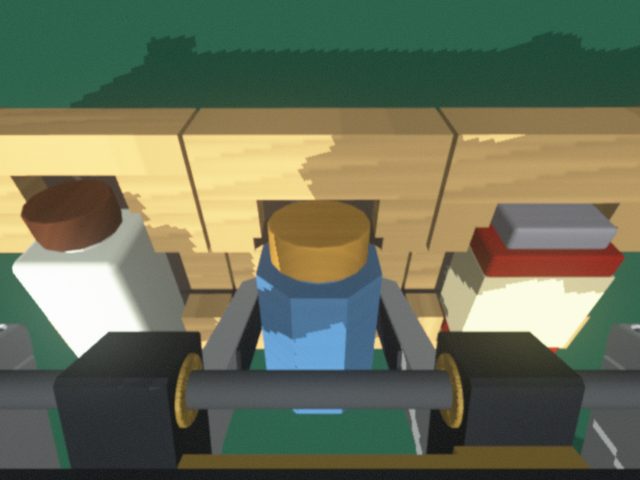

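View pics/c13.png

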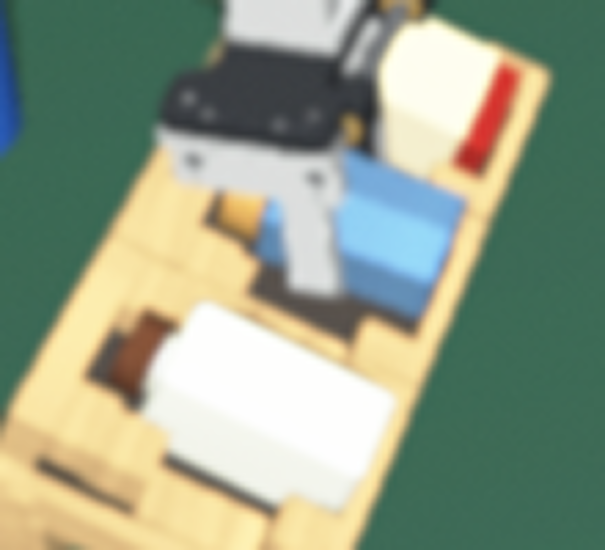

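```bash
python3 -m creep '{"xyz": [[0,0,2],[0,0,0]], "spin": [0,0]}';python3 -m creep '{"xyz": [[0,0,2],[0,0,0]], "spin": [0,0]}';python3 -m creep '{"xyz": [[0,0,2],[0,0,0]], "spin": [0,0]}'
```

```text
time_s: 23.6
ee_pos: [0.6278, 0.1228, 0.0783]
eef_rot: [-3.142, -0.0, -0.042]
force: [-2.0, 0.6, -1.4]
grip_width: 0.0539
time_s: 23.85
ee_pos: [0.6278, 0.1228, 0.0764]
eef_rot: [-3.142, 0.0, -0.042]
force: [-2.0, 0.2, -0.9]
grip_width: 0.0537
time_s: 24.1
ee_pos: [0.6278, 0.1228, 0.0746]
eef_rot: [-3.142, -0.0, -0.042]
force: [-3.6, -0.0, 2.2]
grip_width: 0.0537
```

```bash
python3 -m creep '{"xyz": [[-1,0,1],[0,0,0]], "spin": [0,0]}';python3 -m creep '{"xyz": [[-1,0,1],[0,0,0]], "spin": [0,0]}';python3 - <<'E'
from h import *
b=ctrl.camera("side")[:,:,::-1];cv2.imwrite("pics/c14.png",cv2.resize(b[230:330,200:310],None,fx=5.5,fy=5.5,interpolation=cv2.INTER_CUBIC))
E
```

```text
time_s: 24.35
ee_pos: [0.6277, 0.1228, 0.0744]
eef_rot: [-3.141, -0.003, -0.042]
force: [-0.5, 0.2, 5.5]
grip_width: 0.0542
time_s: 24.6
ee_pos: [0.6276, 0.1228, 0.0744]
eef_rot: [-3.141, -0.006, -0.042]
force: [2.6, -2.3, 10.0]
grip_width: 0.0536
```

View pics/c14.png

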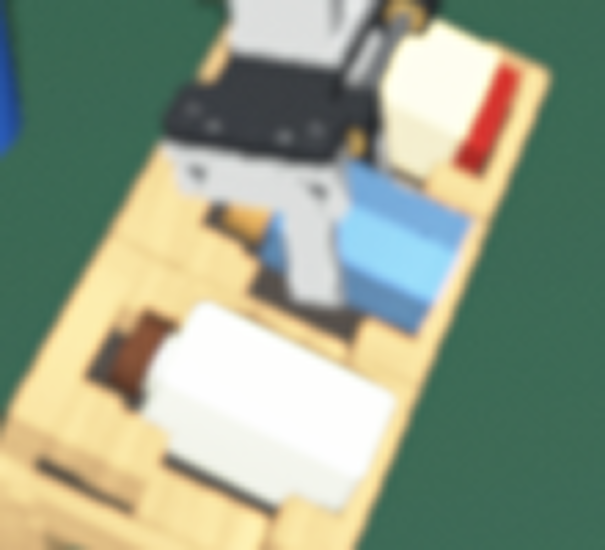

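```bash
python3 -m creep '{"xyz": [[0,0,0],[0,0,-1],[0,0,0]], "spin": [0,0,0]}' - 3;python3 -m creep '{"xyz": [[0,0,0],[0,0,0]], "spin": [0,0]}' 66 3; python3 -m creep '{"xyz": [[0,0,-15],[0,0,-40],[0,0,-60],[0,0,-60],[-20,0,0]], "spin": [0,0,0,0,0]}';python3 -m creep '{"xyz": [[-50,0,0],[-40,0,0],[0,0,0]], "spin": [0,0,0]}';  python3 - <<'E'
from h import *
print(ctrl.get_obs()["ee_pos"])
w=ctrl.camera_model("wrist");np.savez("w15",**w)
for n in("wrist","side","top"):
    cv2.imwrite(f"pics/{n}15.png",ctrl.camera(n)[:,:,::-1])
b=cv2.imread("pics/side15.png");b=cv2.resize(b[245:330,210:310],None,fx=7,fy=7,interpolation=cv2.INTER_CUBIC)
cv2.imwrite("pics/c15b.png",b)
b=cv2.imread("pics/wrist15.png");cv2.imwrite("pics/w15c.png",cv2.resize(b[0:200,140:500],None,fx=2.2,fy=2.2,interpolation=cv2.INTER_CUBIC))
E
```

```text
time_s: 25.02
ee_pos: [0.6261, 0.1229, 0.0734]
eef_rot: [-3.141, -0.001, -0.042]
force: [4.4, 1.9, 0.6]
grip_width: 0.0539
time_s: 25.28
ee_pos: [0.6254, 0.1228, 0.073]
eef_rot: [3.141, 0.001, -0.042]
force: [-0.1, -0.5, 0.1]
grip_width: 0.0657
time_s: 25.9
ee_pos: [0.6072, 0.1238, 0.2547]
eef_rot: [-3.14, -0.009, -0.042]
force: [0.7, -0.1, -0.3]
grip_width: 0.0661
time_s: 26.28
ee_pos: [0.5144, 0.1277, 0.2502]
eef_rot: [-3.141, -0.002, -0.041]
force: [0.1, 0.5, 1.0]
grip_width: 0.0662
[0.51437233 0.12773021 0.25016003]
```

View pics/w15c.png

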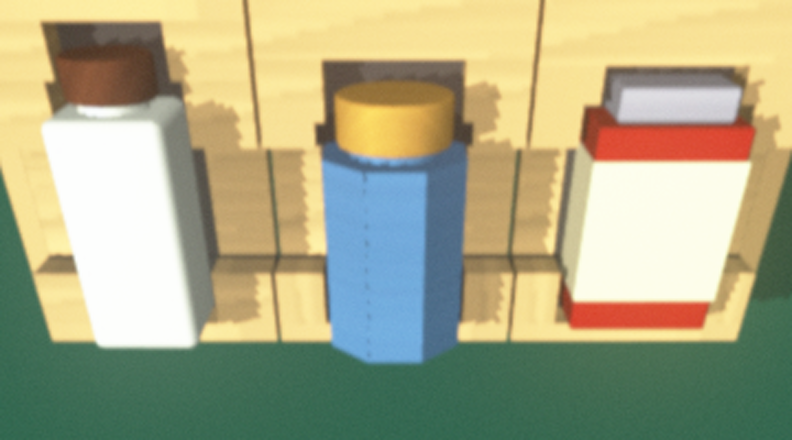

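View pics/c15b.png

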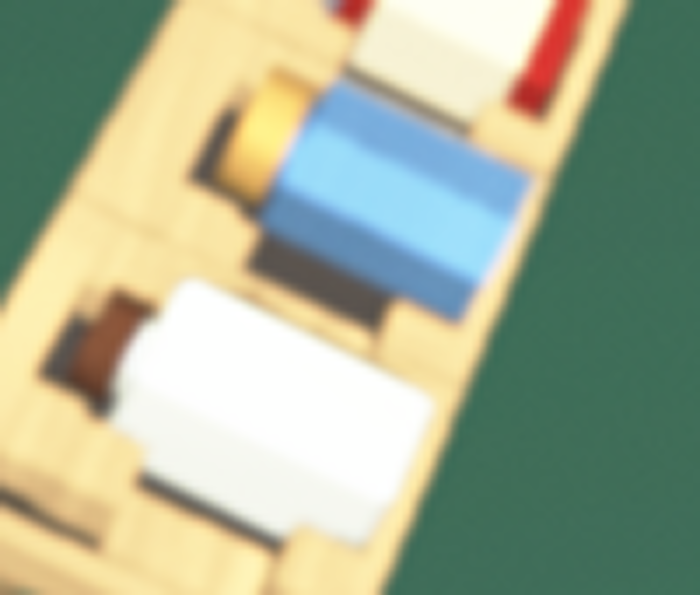

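View pics/top15.png

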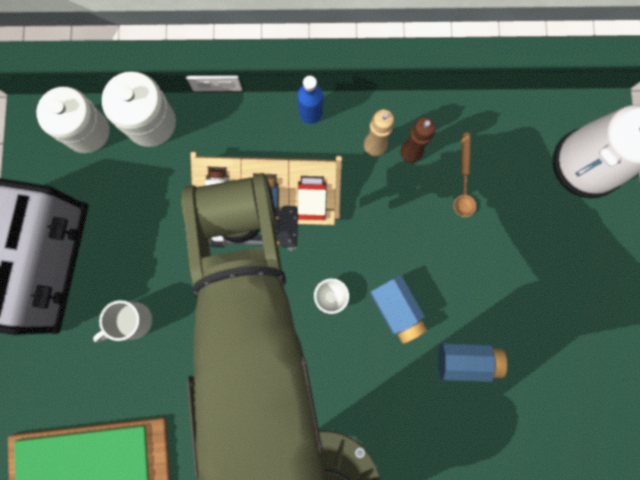

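Run:
```python
from tr import *
w6=dict(np.load("w15.npz"));S=ctrl.camera_model("side")
wp=lambda s,l,nn:P0+sdir*s/1000+yr*l/1000+n*nn/1000
for nm,a in [("low edge bnd",(-71,0,0)),("pocket low",(-61,-51.7,0)),("8 base topL",(-58,-40.5,36)),("8 base topR",(-58,-62.7,36)),("8 baseR side",(-58,-78.7,20)),("sh topL",(16,-40.5,36)),("sh topR",(16,-62.7,36)),("cap end top",(36,-51.7,31)),("sq base L",(-61.5,74.3,26)),("sq shL",(26.5,74.3,26)),("tin low",(-71,-104,0))]:
    p=proj(w6,wp(*a)); print(nm,"w",((p-[140,0])*2.2).round(0), "s",((proj(S,wp(*a))-[210,245])*7).round(0))
for nm,a,b in [("8baseTopR",(420,362),(495,222)),("8shTopR",(427,168),(320,117)),("8baseTopL",(368,362),(462,285)),("8shTopL",(358,165),(285,180)),("sqbaseR",(195,347),(432,402)),("sqshR",(182,122),(188,280)),("sqbaseL",(98,347),(380,520))]:
    X=tri(w6,(140+a[0]/2.2,a[1]/2.2),S,(210+b[0]/7,245+b[1]/7));print(nm,sl(X))
```

```text
low edge bnd w [280. 343.] s [467. 384.]
pocket low w [393. 323.] s [486. 262.]
8 base topL w [366. 355.] s [507. 215.]
8 base topR w [420. 355.] s [526. 170.]
8 baseR side w [457. 337.] s [522. 168.]
sh topL w [362. 163.] s [302. 112.]
sh topR w [425. 163.] s [325.  69.]
cap end top w [394.  96.] s [254.  72.]
sq base L w [ 96. 351.] s [397. 493.]
sq shL w [ 36. 123.] s [135. 364.]
tin low w [508. 344.] s [555. 172.]
8baseTopR [-61.6 -59.2  15.6]
8shTopR [  9.4 -64.   13.8]
8baseTopL [-62.  -35.2   8.3]
8shTopL [  9.8 -37.5   7.7]
sqbaseR [-60.9  33.   22.7]
sqshR [24.1 25.5 14.2]
sqbaseL [-62.2  77.3  15.6]
```

Run:
```python
from h import *
a=cv2.imread("pics/top0.png");b=cv2.imread("pics/top15.png")
for nm,(x0,y0,x1,y1) in {"ramekin":(310,275,352,316),"timer":(230,292,262,324),"mug":(90,298,155,345),"mills":(362,105,440,165),"spoon":(450,130,480,220),"tin":(297,172,330,222),"bigblue":(368,274,428,345),"big2":(436,340,510,385)}.items():
    A,B=[cv2.cvtColor(i[y0:y1,x0:x1],cv2.COLOR_BGR2GRAY).astype(np.float32) for i in(a,b)]
    print(nm,np.round(cv2.phaseCorrelate(A,B)[0],2),np.abs(A-B).mean().round(1))
ctrl.hand_in();print(ctrl.get_obs()["time_s"])
```

```text
ramekin [0.58 0.5 ] 3.7
timer [-6.1  -6.46] 32.3
mug [-0.03 -0.04] 3.5
mills [0.08 0.09] 3.4
spoon [ 0.07 -0.08] 13.5
tin [-0.02  0.04] 4.2
bigblue [-0.24  0.06] 7.7
big2 [0.29 0.31] 11.6
the job is handed in; nothing more can be done
the job is handed in; nothing more can be done
```

Both jars are in their own nests, caps up the slope, and the job is handed in after about 26 s. The square jar went in first, then the blue eight-sided one (the smallest of the three; I measured 55 mm across).

**Setback:** on the first try I let go of the square jar with its base still resting on the nest's lower wall. I saw this in the pictures, gripped it again, moved it a little up the slope and seated it properly.

**Last checks on the jars:** both lie parallel to the slope inside their pockets. Both sit about 3 mm further down the slope than the stated home position, against the lower wall of the pocket.

**Checks that disagreed:**
- **Height, square jar:** two-camera heights for its top came out about 3–12 mm lower than the seated height. Its body cannot go below the floor, so I took this as camera and corner-picking error.
- **Height, eight-sided jar:** I matched the wrong corners in the side view, so its two-camera result is not valid. I judged it by comparing the predicted and seen corners, which fit within a few millimetres.

**Other things:**
- **Unmoved:** the tin, mills, mug and spoon had not shifted in the top view.
- **Ramekin and two larger blue jars:** they showed shifts of 0.8 pixel or less, under about 2 mm. I put that down to changed shadows.
- **Timer:** it was hidden by the arm in the last top picture, so I could not check it there. The arm never came near it at low height.

Peak wrist force I saw was about 12 N.

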